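Stack the trivet slats in their sprung holder and latch the pile

ROBOT

A 7-joint arm with a two-finger parallel gripper is mounted at the origin on a cart in front of the work surface, level with it; the furniture and walls round the work are solid. World frame = base frame: x ahead of the robot, y to its left, z up, the work surface at z = 0. Lengths are in m, angles in rad, forces in N, time in s.
With the tool pointing down it reaches from about 0.35 to 0.9 m from the base axis. Payload 19.9 kg.
Tool frame: the origin (TCP) lies midway between the tips of the shut fingers; the grasp point (between the pads) lies 19 mm behind it; z points along the fingers, y is the line along which they close (so a half turn about z gives the same grasp; the last joint's range is limited). The gripper opens to 94 mm and grips with 3 to 60 N. Pads are 16 mm wide; open, the fingers measure 119 mm over their backs; the gripper's body (75 mm by 177 mm) begins 78 mm behind the grasp point.
Start: joints at [-1.319, 0.417, -0.01, 1.614, 0.005, 1.111, -0.053], TCP at [0.181, 0.598, 0.205] pointing down, gripper open.
Joint ranges: [-2.81, 2.81], [-0.39, 2.02], [-1.27, 1.25], [0.06, 2.57], [-1.19, 4.33], [0.19, 2], [-2.82, 2.82]. Speed limits (rad/s): [1.89, 1.89, 2.39, 2.39, 3.01, 3.01, 3.01].

INTERFACE

Orientations are given as [roll, pitch, yaw] about the fixed x, y, z axes, in that order (R = Rz(yaw) Ry(pitch) Rx(roll)).
In Python, from workcell import * gives the robot as it stands. The module is installed in compiled form; this text tells all that it offers.
- The arm moves only by the shell command python3 -m creep 'ROWS' [FORCE]. ROWS is text: rows parted by semicolons, each of 7 numbers parted by spaces: the shift along the tool's x, y, z in cm, then the turn, a rotation vector about the tool's x, y, z in degrees, then the closure in counts, from 0 (fully open) to 255 (shut). In form: tx ty tz rx ry rz jaw; .... A call has 1 to 8 rows; each row is the pose to reach, as a shift and turn from the pose commanded when the call began, along the tool's axes at that moment; what a row does not reach only later rows make up. A row lasts 1/12 s, in which the tool goes at most 41.7 mm and 7.16 degrees, less where a joint would pass 70% of its speed; a pose out of reach is approached as far as the arm can. A call with a gripper value outside its range is refused whole. The fingers move at their own pace and stop on an object; FORCE is the grip in N (left out, the last holds). Time passes only in rows, so rows that repeat a pose let the fingers close. It gives the time, the measured TCP pose, the force, the opening and the grip force at its end, in the units of the state.
- state(): the state, without advancing time (a new reading comes with each control period).
- capture(name): name is "side" or "top" or "wrist"; returns a dict with "img" (384x512x3 uint8, red, green, blue), "z_map" (384x512 float32, m along the optical axis (not along the pixel's ray), 0 where there is no reading), "mtx" (3x3 intrinsics, pixels), "dist" ([k1, k2, p1, p2, k3] as OpenCV has them; the pictures are not rectified), "rvec" (rotation vector, rad) and "tvec" (3), from world to camera coordinates, as OpenCV has them; the wrist camera has in their place "tool_from_camera" (4x4, takes a point from camera to tool coordinates, whose origin is the TCP and whose axes are the flange's). Camera axes: x right, y down, z forward; pixel columns grow to the right and rows downward; lengths in m; the calibration is good to about 2 mm. A picture is of the moment at which its call begins: read the wrist's pose just before it.
- close_job(): hands the job in; it is judged then, once.
The state is a dict: "t": time; "joint_positions": joint angles; "joint_velocities": joint speeds; "joint_efforts": joint torques, N m; "eef_pos": TCP position; "tcp_rot": TCP orientation; "contact_force": force on the tool from outside, world axes, zero at the start; "torque": the same for the moment, N m; "width": opening from 0.0 (shut) to 1.0 (fully open); "grasp_force": force on a finger pad.
Only numpy, scipy, OpenCV 4.12 (cv2) and the standard library are available. Lean on these libraries where they do the work, as an engineer would, in place of code of your own. Each camera call takes 0.05 s, during which the arm holds its last target. There are 200 camera calls.

TASK

Two wooden trivet slats lie loose on the worktop beside their metal holder, which already has one slat in it. Stack both flat on that slat, one on the other, each with its far end tucked under the lip of the holder's spring pad and its near end down behind the rigid near stop, so that the three make one square pile; press the pad back only softly. Then swing the small latch arm by its knob, up over its hump, until it drops into its low notch above the near end of the pile, and let go without disturbing the tumbler, the canister or the garlic.

Things in the scene. Friction and masses are not known exactly. Their poses are not given: they have to be found in the camera images.
- holder: fixed metal holder on the worktop for a pile of three slats, 376 x 62 mm (88 at the latch); its x runs along it from the rigid near stop (robot's side) to the spring pad; origin on the worktop under the bed's centre. The bed's top is 8 mm up; slats of a full pile have undersides at 8, 18, 28 mm. Lips beside the bottom slat rise to 14 mm, only at x = +-65 to +-105 mm; else the sides are open
- holder_bed (a point): centre of the bed, on its upper face, 8 mm above the worktop; axes as the holder's; the pile's centre belongs over it
- near_stop_top (a point): top of the rigid near stop's inner face, at holder x = -125 mm, 36 mm above the worktop; the stop is a plate 10 mm thick and 44 mm wide
- pad_face (a point): middle of the inner face of the spring pad, an upright plate 46 mm wide from 10 to 50 mm above the worktop; at rest at holder x = +125.5 mm, so slats have no play. A hooked lip along its top overhangs the slats' far ends by 6 mm, underside 42 mm up: tuck the slat's far end under it, tilted 5 or 6 degrees (near end up, over the stop), push, lower the near end, let go
- end_pad (a joint): travel of the spring pad along the holder's +x, m: 0 at rest, 0.010 at its hard stop; it resists with 5 N at 0 and 9 N at 0.010, and pushes a released slat back against the near stop
- keeper (a joint): latch arm's opening angle about its post, rad: 0 shut, arm along the holder's +x over the pile's near end; grows counter-clockwise from above to 1.5, arm along +y. The arm rides on a bent-wire cam: it is up 3 to 5 mm at the start, rises to 10 mm near 0.55 rad, stays up to about 0.3, then falls steeply, fully down by about 0.1. A spring pulls it down with 6 to 8 N. Needs up to about 6 N at the knob
- keeper_post (a point): axis of the latch arm's upright post, at holder x = -175 mm, post 15 mm across. The arm is 88 mm long from here, 12 wide, 7 thick; shut, its underside is 40.5 mm above the worktop, 2.5 mm over a full pile. The cam wire (6 mm) runs 30 mm round the post, on the +y side, on a heavy block in a seat of the holder
- keeper_knob (a point): centre of the top of the arm's upright round black knob, 16 mm across, 34 mm tall above the arm, 60 mm from the post's axis; shut, the knob's top is 81.5 mm above the worktop, up to 91.5 mm on the hump
- slat_low: flat plain wooden trivet slat, a bar 40 (x) x 250 (y, its length) x 10 mm, about 0.2 kg; origin at the centre of its underside; the one already in the holder, loose
- slat_low_mid (a point): centre of that slat; axes as the slat's
- slat_a: flat plain wooden trivet slat, a bar 40 (x) x 250 (y, its length) x 10 mm, about 0.2 kg; origin at the centre of its underside; one of the two to stack (order is free), lying roughly parallel to the holder
- slat_a_mid (a point): centre of that slat; axes as the slat's
- slat_b: flat plain wooden trivet slat, a bar 40 (x) x 250 (y, its length) x 10 mm, about 0.2 kg; origin at the centre of its underside; the other one to stack, lying roughly parallel to the holder
- slat_b_mid (a point): centre of that slat; axes as the slat's
- tumbler: empty clear tumbler, 81 mm across, 91 mm tall, a bystander; origin under its centre
- spice_canister: white lidded canister, 62 mm across, 65 mm tall, a bystander; origin under its centre
- garlic: garlic bulb, about 53 mm, a bystander; origin under its centre

How it is judged:
By the outcome, as a careful person would: the job done as asked, in the order asked, and still so for the second after the job is handed in, with the robot touching nothing.
It also fails if it takes over 69 s, if anything falls off the work surface, if the arm or the gripper's body presses on something with over 40 N, if the wrist force passes 120 N, or if a joint passes its speed limit or range.

## Working session

There is one attempt and no reset: what is moved stays moved. The work goes in short steps, Python scripts to look and compute and a shell command to move; the robot and the scene stay as the last step left them, time stands still between calls to the robot, and variables do not carry over. Pictures are saved under pics/ and viewed, at most 10 in all, crops included, and the job is handed in when it is done.

```bash
mkdir -p pics
cat > h.py <<'E'
from workcell import *
import numpy as np, cv2
from scipy.spatial.transform import Rotation as R
def cam(n):
    s=state(); c=capture(n); 
    if n=="wrist":
        T=np.eye(4); T[:3,:3]=Rt(s); T[:3,3]=s["eef_pos"]; W=T@np.array(c["tool_from_camera"])
    else:
        A=cv2.Rodrigues(np.array(c["rvec"],float))[0]; W=np.eye(4); W[:3,:3]=A.T; W[:3,3]=-A.T@np.array(c["tvec"],float).ravel()
    c["W"]=W; return c
def Rt(s):
    r=np.array(s["tcp_rot"],float)
    return R.from_euler('xyz',r).as_matrix() if r.size==3 else r
def ray(c,u,v):
    p=cv2.undistortPoints(np.array([[[u,v]]],float),np.array(c["mtx"],float),np.array(c["dist"],float))[0,0]
    return c["W"][:3,:3]@np.array([p[0],p[1],1.]),c["W"][:3,3]
def atz(c,u,v,z):
    d,o=ray(c,u,v); return o+d*(z-o[2])/d[2]
def depth(c,u,v):
    d,o=ray(c,u,v); return o+d*c["z_map"][int(round(v)),int(round(u))]
def save(c,f,crop=None,k=1):
    im=c["img"][:,:,::-1]
    if crop: im=im[crop[1]:crop[3],crop[0]:crop[2]]
    cv2.imwrite(f,cv2.resize(im,None,fx=k,fy=k,interpolation=cv2.INTER_CUBIC))
E
python3 - <<'E'
from h import *
import pickle
s=state();print({k:np.round(v,3) for k,v in s.items()})
for n in("top","side"):
    c=cam(n);pickle.dump(c,open(n+".pkl","wb"));save(c,f"pics/{n}0.png",k=1.5);print(n,c["W"].round(3))
E
```

```text
{'t': np.float64(0.0), 'joint_positions': array([-1.319,  0.418, -0.01 ,  1.614,  0.005,  1.111, -0.053]), 'joint_velocities': array([ 0.001, -0.   ,  0.001,  0.001,  0.001,  0.   , -0.   ]), 'joint_efforts': array([ 2.0000e-03, -8.5127e+01,  6.4000e-01, -4.2597e+01, -4.9000e-02,
        1.9000e-02,  0.0000e+00]), 'eef_pos': array([0.181, 0.598, 0.205]), 'tcp_rot': array([-3.14 ,  0.   ,  2.848]), 'contact_force': array([-0.348, -1.099,  0.515]), 'torque': array([-0.018,  0.004,  0.054]), 'grasp_force': np.float64(0.0), 'width': np.float64(1.0)}
top [[ 0.018 -0.994  0.105  0.406]
 [-1.    -0.016  0.021 -0.067]
 [-0.019 -0.105 -0.994  1.248]
 [ 0.     0.     0.     1.   ]]
side [[-0.13  -0.512  0.849 -0.707]
 [-0.991  0.074 -0.108  0.114]
 [-0.007 -0.856 -0.517  0.833]
 [ 0.     0.     0.     1.   ]]
```

View pics/top0.png

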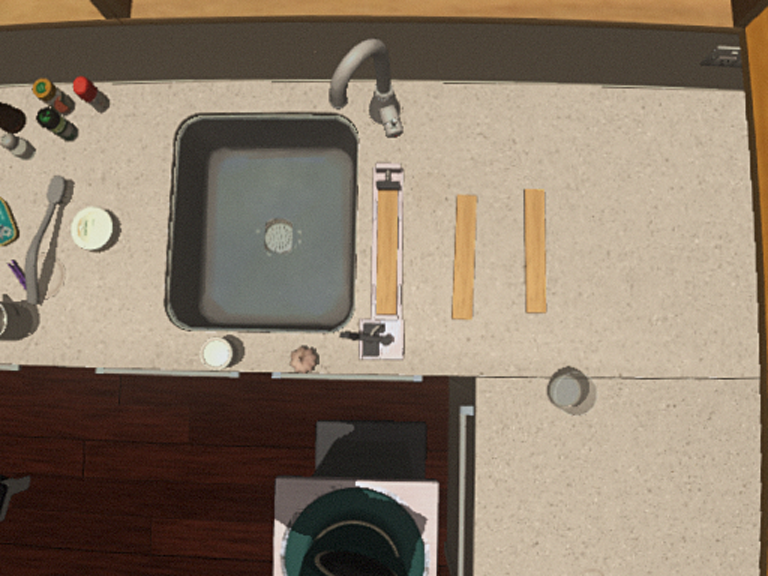

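View pics/side0.png

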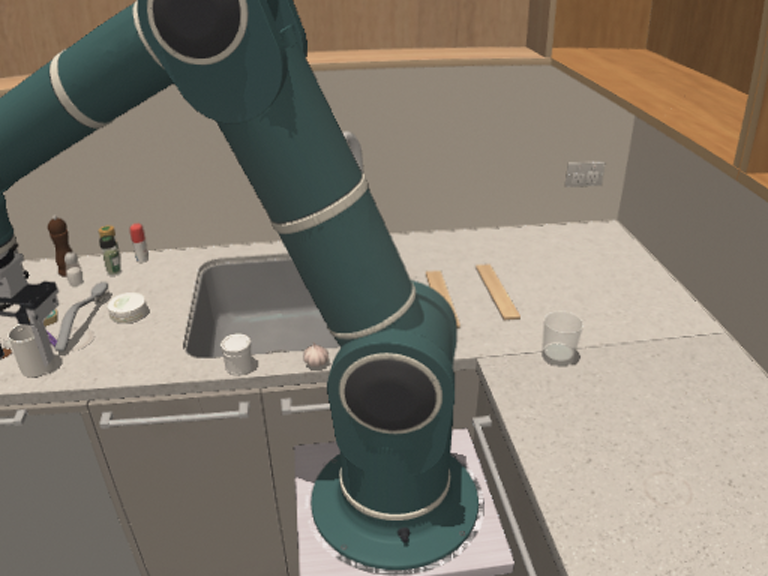

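The top view shows the holder at about (388,262) of the 1.5× picture, with its latch arm pointing left (+y) at (360,336). The slats are at (464,257) and (535,251), the garlic at (303,358), the tumbler at (570,390) and the faucet at (390,120). In the side view the robot hides the holder.

Run:
```python
from h import *
import pickle
c=pickle.load(open("top.pkl","rb"))
save(c,"pics/top1.png",(215,100,380,250),4.8)
# slat segmentation by depth height + wood color
hsv=cv2.cvtColor(c["img"],cv2.COLOR_RGB2HSV)
m=((hsv[...,0]<22)&(hsv[...,1]>85)&(hsv[...,2]>100)).astype(np.uint8)
m[:100]=0;m[250:]=0;m[:,:240]=0;m[:,400:]=0
n,l,st,ce=cv2.connectedComponentsWithStats(m)
for i in range(1,n):
    if st[i,4]<300: continue
    v,u=np.nonzero(l==i); 
    zz=.018 if ce[i][0]<275 else .01
    P=np.array([atz(c,a,b,zz)[:2] for a,b in zip(u,v)],np.float32)
    print(st[i],cv2.minAreaRect(P), 'depthz',np.median([depth(c,a,b)[2] for a,b in zip(u,v)]))
```

```text
[ 251  127   14   83 1105] ((0.5954486131668091, -0.052313584834337234), (0.24484457075595856, 0.03834947571158409), 0.8505365252494812) depthz 0.01741791451215513
[ 350  126   14   83 1117] ((0.6045389175415039, -0.346769243478775), (0.03914439305663109, 0.24797022342681885), 89.41494750976562) depthz 0.009244417932794846
[ 301  130   17   83 1130] ((0.5900540947914124, -0.2058696150779724), (0.04059514030814171, 0.2478497177362442), 87.89468383789062) depthz 0.009392990553296232
```

View pics/top1.png

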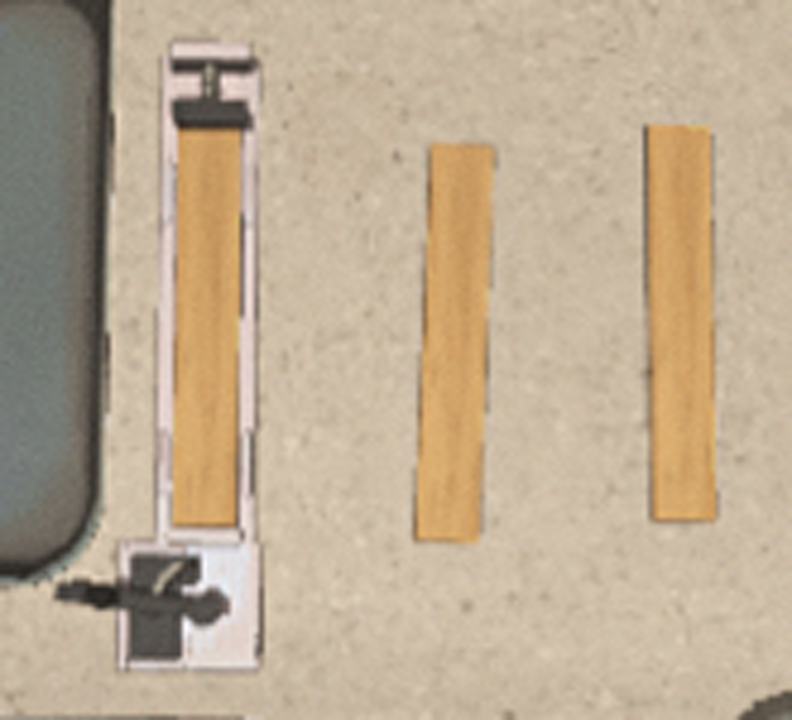

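The crop shows the holder's slat from (173,525) to (240,128), the pad and its lip at (210,113), the post at (208,605) and the knob arm out to (60,592). The free slats end at (461,145)/(447,541) and (679,125)/(684,520).

```bash
cat >> h.py <<'E'
def plan(p,yaw,pitch=0,s=None):
    """rows (cm,deg) to TCP p, tool-down, tool x along world yaw (deg); pitch: tilt about world horizontal axis, slat near end up(+deg)"""
    s=s or state(); A=Rt(s); y=np.radians(yaw)
    B=R.from_euler('xyz',[np.pi,0,y]).as_matrix()
    ax=np.array([0,1,0.]) ; hy=np.radians(yaw-180); ax=np.array([-np.sin(hy),np.cos(hy),0])
    B=R.from_rotvec(ax*np.radians(pitch)).as_matrix()@B
    d=A.T@(np.array(p)-s["eef_pos"])*100; r=R.from_matrix(A.T@B).as_rotvec(degrees=True)
    print("row",d.round(2),r.round(2));
E
python3 - <<'E'
from h import *
import pickle
c=pickle.load(open("top.pkl","rb"))
for u,v in [(390,130),(378,45),(380,100),(350,50),(303,358),(345,335),(390,335),(218,350),(570,390),(388,170),(388,182)]: print(u,v,depth(c,u/1.5,v/1.5).round(3))
plan([0.56,-0.12,0.30],180)
E
```

```text
390 130 [ 0.825 -0.056  0.07 ]
378 45 [ 0.876 -0.038  0.317]
380 100 [ 0.878 -0.036  0.09 ]
350 50 [0.958 0.02  0.136]
303 358 [0.384 0.102 0.043]
345 335 [0.429 0.023 0.047]
390 335 [ 0.432 -0.062  0.004]
218 350 [0.396 0.262 0.062]
570 390 [ 0.33  -0.414  0.014]
388 170 [ 0.755 -0.053  0.034]
388 182 [ 0.728 -0.054  0.046]
row [-57.07 -57.75  -9.44] [ -0.06  -0.   -16.83]
```

```bash
r="-23 -23 -3.8 0 0 0 0"; python3 -m creep '-23 -23 -3.8 0 0 0 0;-23 -23 -3.8 0 0 0 0;-23 -23 -3.8 0 0 0 0;-23 -23 -3.8 0 0 0 0;-23 -23 -3.8 0 0 0 0;-23 -23 -3.8 0 0 0 0;-23 -23 -3.8 0 0 0 0;-23 -23 -3.8 0 0 0 0' 40
python3 -m creep '-23 -23 -3.8 0 0 0 0;-23 -23 -3.8 0 0 0 0;-23 -23 -3.8 0 0 0 0;-23 -23 -3.8 0 0 0 0;-23 -23 -3.8 0 0 0 0;-23 -23 -3.8 0 0 0 0;-23 -23 -3.8 0 0 0 0;-23 -23 -3.8 0 0 0 0'
python3 -m creep '-11 -11.75 -1.8 0 0 -16.8 0;-11 -11.75 -1.8 0 0 -16.8 0;-11 -11.75 -1.8 0 0 -16.8 0;-11 -11.75 -1.8 0 0 -16.8 0;-11 -11.75 -1.8 0 0 -16.8 0;-11 -11.75 -1.8 0 0 -16.8 0;-11 -11.75 -1.8 0 0 -16.8 0;-11 -11.75 -1.8 0 0 -16.8 0'
python3 - <<'E'
from h import *
import pickle
s=state();print(s["t"],s["eef_pos"],s["tcp_rot"],s["joint_positions"].round(2))
c=cam("wrist");pickle.dump(c,open("w1.pkl","wb"));save(c,"pics/w1.png",k=1.5);print(c["W"].round(3))
plan([0.56,-0.12,0.30],180)
E
```

```text
t: 0.77
eef_pos: [0.3353, 0.3088, 0.2437]
tcp_rot: [3.142, -0.0, 2.847]
contact_force: [0.1, 0.2, 1.1]
width: 1.003
grasp_force: 0.0
t: 1.43
eef_pos: [0.4887, 0.022, 0.2819]
tcp_rot: [3.142, 0.001, 2.847]
contact_force: [-0.1, 0.2, -1.0]
width: 0.997
grasp_force: 0.0
t: 2.1
eef_pos: [0.559, -0.1187, 0.2991]
tcp_rot: [3.141, -0.001, -3.141]
contact_force: [-0.9, 0.2, 0.9]
width: 1.003
grasp_force: 0.0
2.1 [ 0.55901715 -0.11870682  0.29907876] [ 3.14128591e+00 -7.76389998e-04 -3.14147816e+00] [-0.31  0.28  0.58  1.65 -0.16  1.27  1.87]
[[ 0.     0.958  0.288  0.476]
 [ 1.    -0.     0.    -0.118]
 [ 0.     0.288 -0.958  0.478]
 [ 0.     0.     0.     1.   ]]
row [-0.09 -0.16 -0.07] [ 0.03 -0.02  0.05]
```

View pics/w1.png

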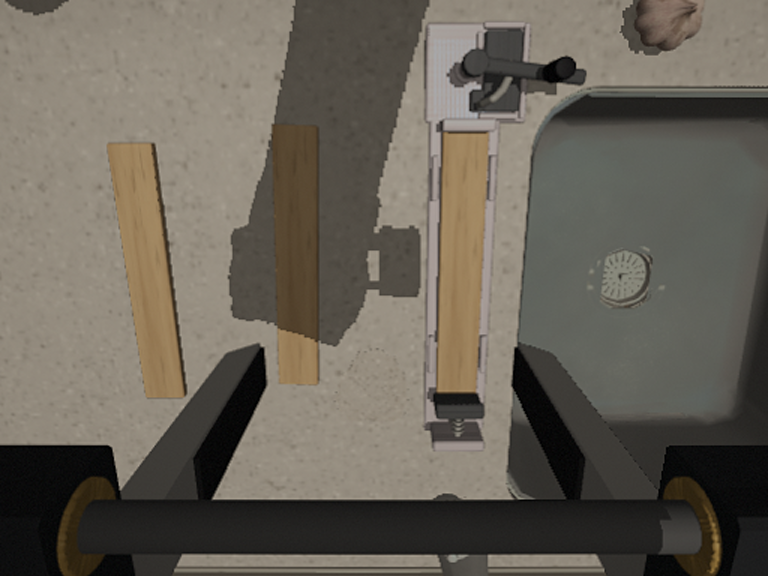

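The wrist view shows the near ends at the top. The holder's slat runs (442,132)–(480,394), slat 1 (274,125)–(318,384) and slat 2 (109,143)–(185,397). The knob top is at (562,68), the post at (475,65) and the near stop at (470,125).

```bash
cat >> h.py <<'E'
def cloud(c):
    h,w=c["z_map"].shape; u,v=np.meshgrid(np.arange(w),np.arange(h))
    p=cv2.undistortPoints(np.stack([u,v],-1).reshape(-1,1,2).astype(float),np.array(c["mtx"],float),np.array(c["dist"],float)).reshape(h,w,2)
    q=np.dstack([p,np.ones((h,w))])*c["z_map"][...,None]
    P=q@c["W"][:3,:3].T+c["W"][:3,3]; P[c["z_map"]==0]=np.nan; return P
def slat(c,y0,y1,z0,z1,x0=.45,x1=.75):
    """top-face fit: centre, yaw deg, size"""
    P=cloud(c); hsv=cv2.cvtColor(c["img"],cv2.COLOR_RGB2HSV)
    m=(P[...,0]>x0)&(P[...,0]<x1)&(P[...,1]>y0)&(P[...,1]<y1)&(P[...,2]>z0)&(P[...,2]<z1)&(hsv[...,0]<25)&(hsv[...,1]>85)
    Q=P[m]; 
    lo=[];hi=[];xs=[]
    for a in np.arange(Q[:,0].min()+.015,Q[:,0].max()-.015,.005):
        b=Q[abs(Q[:,0]-a)<.0025]
        if len(b)<20: continue
        xs.append(a);lo.append(np.percentile(b[:,1],1));hi.append(np.percentile(b[:,1],99))
    f=np.polyfit(xs,(np.array(lo)+hi)/2,1); xm=(np.percentile(Q[:,0],.2)+np.percentile(Q[:,0],99.8))/2
    print("xrange",np.percentile(Q[:,0],[.2,99.8]).round(4),"ctr",xm.round(4),np.polyval(f,xm).round(4),"yaw",np.degrees(np.arctan(f[0])).round(2),"w",np.median(np.array(hi)-lo).round(4),"res",np.std((np.array(lo)+hi)/2-np.polyval(f,xs)).round(4),"z",np.median(Q[:,2]).round(4),len(Q))
E
python3 - <<'E'
from h import *
import pickle
c=pickle.load(open("w1.pkl","rb"))
slat(c,-.09,-.01,.014,.022);slat(c,-.26,-.15,.006,.014);slat(c,-.40,-.30,.006,.014)
f=lambda u,v,z:print(u,v,atz(c,u/1.5,v/1.5,z).round(4),depth(c,u/1.5,v/1.5).round(4))
print('low');[f(*a,.018) for a in [(442,132),(489,132),(437,391),(480,394)]]
print('s1');[f(*a,.010) for a in [(274,125),(318,126),(278,384),(318,384)]]
print('s2');[f(*a,.010) for a in [(109,143),(154,143),(147,398),(185,397)]]
print('stop');[f(*a,.036) for a in [(443,120),(495,120),(495,128)]]
print('knob');f(562,68,.086);print('post');f(475,63,.05)
print('bedrail');[f(*a,.008) for a in [(429,380),(438,160),(486,380),(495,160)]]
E
```

```text
xrange [0.4738 0.7234] ctr 0.5986 -0.0517 yaw 0.28 w 0.0375 res 0.0003 z 0.0176 4898
xrange [0.4674 0.7148] ctr 0.5911 -0.2044 yaw -2.17 w 0.038 res 0.0002 z 0.0096 4825
xrange [0.4835 0.73  ] ctr 0.6067 -0.3455 yaw 0.26 w 0.0387 res 0.0002 z 0.0095 4826
low
442 132 [ 0.4738 -0.0721  0.018 ] [ 0.4737 -0.0715  0.0122]
489 132 [ 0.4738 -0.0319  0.018 ] [ 0.4737 -0.03    0.0082]
437 391 [ 0.7198 -0.0698  0.018 ] [ 0.7206 -0.0697  0.0166]
480 394 [ 0.7232 -0.0269  0.018 ] [ 0.7288 -0.0248  0.0075]
s1
274 125 [ 0.4678 -0.2172  0.01  ] [ 0.4678 -0.2174  0.009 ]
318 126 [ 0.4687 -0.1791  0.01  ] [ 0.4686 -0.18    0.0028]
278 384 [ 0.7162 -0.2291  0.01  ] [ 7.215e-01 -2.316e-01 -4.000e-04]
318 384 [ 0.7162 -0.1889  0.01  ] [ 0.7208 -0.1903  0.0009]
s2
109 143 [ 0.4826 -0.3631  0.01  ] [ 0.4827 -0.3692 -0.0016]
154 143 [ 0.4827 -0.3235  0.01  ] [ 0.4828 -0.3275  0.0008]
147 398 [ 0.732  -0.3634  0.01  ] [ 7.372e-01 -3.684e-01  5.000e-04]
185 397 [ 0.7308 -0.3246  0.01  ] [ 0.7363 -0.329  -0.    ]
stop
443 120 [ 0.4645 -0.0734  0.036 ] [ 0.4643 -0.0727  0.0296]
495 120 [ 0.4644 -0.0308  0.036 ] [ 0.4637 -0.0254  0.0086]
495 128 [ 0.4707 -0.0305  0.036 ] [ 0.4704 -0.025   0.0083]
knob
562 68 [0.4307 0.0046 0.086 ] [0.4307 0.0047 0.0859]
post
475 63 [ 0.4231 -0.0514  0.05  ] [ 0.4242 -0.0528  0.0593]
bedrail
429 380 [ 0.7128 -0.0772  0.008 ] [ 0.713  -0.0771  0.0076]
438 160 [ 0.4975 -0.074   0.008 ] [ 0.4973 -0.0743  0.012 ]
486 380 [ 0.7128 -0.0197  0.008 ] [ 0.7175 -0.0177 -0.0013]
495 160 [ 0.4975 -0.0233  0.008 ] [ 0.4972 -0.0245  0.0136]
```

Run:
```python
from h import *
plan([0.591,-0.2044,0.003],177.83)
```

```text
row [-3.2  -8.62 29.62] [ 0.03 -0.02  2.22]
```

```bash
python3 -m creep '-3.2 -8.6 24 0 0 2.2 0;-3.2 -8.6 24 0 0 2.2 0;-3.2 -8.6 24 0 0 2.2 0;-3.2 -8.6 24 0 0 2.2 0;-3.2 -8.6 24 0 0 2.2 0;-3.2 -8.6 24 0 0 2.2 0;-3.2 -8.6 24 0 0 2.2 0;-3.2 -8.6 24 0 0 2.2 0'
python3 - <<'E'
from h import *
import pickle
plan([0.591,-0.2044,0.003],177.83)
c=cam("wrist");pickle.dump(c,open("w2.pkl","wb"))
slat(c,-.26,-.15,.006,.014)
plan([0.591,-0.2044,0.003],177.83)
E
```

```text
t: 2.82
eef_pos: [0.59, -0.205, 0.0577]
tcp_rot: [3.141, -0.004, 3.102]
contact_force: [-0.2, -0.0, 0.7]
width: 1.004
grasp_force: 0.0
row [-0.12  0.06  5.47] [ 0.03 -0.22 -0.07]
xrange [0.468  0.6889] ctr 0.5785 -0.2045 yaw -2.11 w 0.0385 res 0.0001 z 0.0097 17687
row [0.02 0.04 5.7 ] [ 0.01 -0.04 -0.03]
```

```bash
python3 -m creep '0 0.05 4.7 0 0 0 0;0 0.05 5.5 0 0 0 0;0 0.05 5.7 0 0 0 0;0 0.05 5.7 0 0 0 0;0 0.05 5.7 0 0 0 255;0 0.05 5.7 0 0 0 255;0 0.05 5.7 0 0 0 255;0 0.05 5.7 0 0 0 255' 45
python3 -m creep '0 0 0 0 0 0 255;0 0 0 0 0 0 255;0 0 0 0 0 0 255;0 0 -1 0 0 0 255;0 0 -3 0 0 0 255;0 0 -5 0 0 0 255;0 0 -6 0 0 0 255;0 0 -6 0 0 0 255'
```

```text
t: 3.53
eef_pos: [0.5918, -0.2052, 0.0035]
tcp_rot: [-3.141, 0.001, 3.103]
contact_force: [0.2, -0.0, -0.5]
width: 0.751
grasp_force: 0.0
t: 4.2
eef_pos: [0.5925, -0.2056, 0.0651]
tcp_rot: [-3.141, 0.004, 3.103]
contact_force: [0.2, 0.1, 0.4]
width: 0.186
grasp_force: 0.0
```

The fingers close more slowly than I allowed for and I lifted before they reached the slat. I'll reopen and look again.

```bash
python3 -m creep '0 0 0 0 0 0 0;0 0 0 0 0 0 0;0 0 0 0 0 0 0;0 0 0 0 0 0 0;0 0 0 0 0 0 0;0 0 0 0 0 0 0;0 0 0 0 0 0 0;0 0 0 0 0 0 0'
python3 - <<'E'
from h import *
import pickle
c=cam("wrist");pickle.dump(c,open("w2.pkl","wb"))
slat(c,-.26,-.15,.006,.014);slat(c,-.26,-.15,.016,.09)
plan([0.591,-0.2049,0.003],177.85)
c=cam("top");slat(c,-.26,-.15,.006,.014)
E
```

```text
t: 4.87
eef_pos: [0.5913, -0.2052, 0.0624]
tcp_rot: [-3.141, -0.0, 3.103]
contact_force: [0.1, -0.9, 0.4]
width: 0.718
grasp_force: 0.0
xrange [0.4677 0.6946] ctr 0.5811 -0.2046 yaw -2.12 w 0.0385 res 0.0001 z 0.0097 17454Traceback (most recent call last):
  File "<stdin>", line 4, in <module>
  File "h.py", line 44, in slat
    for a in np.arange(Q[:,0].min()+.015,Q[:,0].max()-.015,.005):
                       ~~~~~~~~~~^^
    return umr_minimum(a, axis, None, out, keepdims, initial, where)
ValueError: zero-size array to reduction operation minimum which has no identity
```

```bash
python3 -m creep '0 0 4 0 0 0 100;0 0 5.5 0 0 0 100;0 0 6 0 0 0 100;0 0 6 0 0 0 100;0 0 6 0 0 0 255;0 0 6 0 0 0 255;0 0 6 0 0 0 255;0 0 6 0 0 0 255' 45
python3 -m creep '0 0 0 0 0 0 255;0 0 0 0 0 0 255;0 0 0 0 0 0 255;0 0 0 0 0 0 255;0 0 0 0 0 0 255'
```

```text
t: 5.58
eef_pos: [0.5917, -0.2052, 0.0032]
tcp_rot: [-3.141, 0.001, 3.103]
contact_force: [-1.0, -0.3, 4.0]
width: 0.419
grasp_force: 45.0
t: 6.0
eef_pos: [0.5917, -0.2052, 0.0032]
tcp_rot: [-3.141, 0.001, 3.103]
contact_force: [-1.2, 0.7, 6.7]
width: 0.417
grasp_force: 45.0
```

```bash
python3 -m creep '0 0 -6 0 0 0 255;0 0 -11 0 0 0 255;0 0 -11 0 0 0 255;0 0 -11 0 0 0 255;0 0 -11 0 0 0 255'
python3 - <<'E'
from h import *
plan([0.585,-0.0512,0.11],180.5,5.5)
E
```

```text
t: 6.42
eef_pos: [0.5919, -0.205, 0.1136]
tcp_rot: [-3.142, 0.002, 3.103]
contact_force: [-0.2, 0.8, -3.9]
width: 0.418
grasp_force: 45.0
row [ 1.29 15.34  0.36] [ 0.12  5.63 -2.71]
```

```bash
python3 -m creep '1.3 15.3 0.3 0.1 5.6 -2.7 255;1.3 15.3 0.3 0.1 5.6 -2.7 255;1.3 15.3 0.3 0.1 5.6 -2.7 255;1.3 15.3 0.3 0.1 5.6 -2.7 255;1.3 15.3 0.3 0.1 5.6 -2.7 255;1.3 15.3 0.3 0.1 5.6 -2.7 255;1.3 15.3 0.3 0.1 5.6 -2.7 255'
python3 - <<'E'
from h import *
import pickle
s=state();print(s["eef_pos"],np.degrees(s["tcp_rot"]))
c=cam("wrist");pickle.dump(c,open("w3.pkl","wb"));save(c,"pics/w3.png",k=1.5)
slat(c,-.09,-.01,.014,.022)
slat(c,-.09,-.01,.09,.15)
plan([0.585,-0.0512,0.11],180.5,5.5)
E
```

```text
t: 7.0
eef_pos: [0.5836, -0.0521, 0.1084]
tcp_rot: [3.142, -0.099, -3.134]
contact_force: [-0.6, -0.7, -1.7]
width: 0.416
grasp_force: 45.0
[ 0.5835754  -0.05214504  0.10835156] [ 179.99919938   -5.70061017 -179.53952832]Traceback (most recent call last):
  File "<stdin>", line 5, in <module>
  File "h.py", line 48, in slat
    f=np.polyfit(xs,(np.array(lo)+hi)/2,1); xm=(np.percentile(Q[:,0],.2)+np.percentile(Q[:,0],99.8))/2
    raise TypeError("expected non-empty vector for x")
TypeError: expected non-empty vector for x
```

View pics/w3.png

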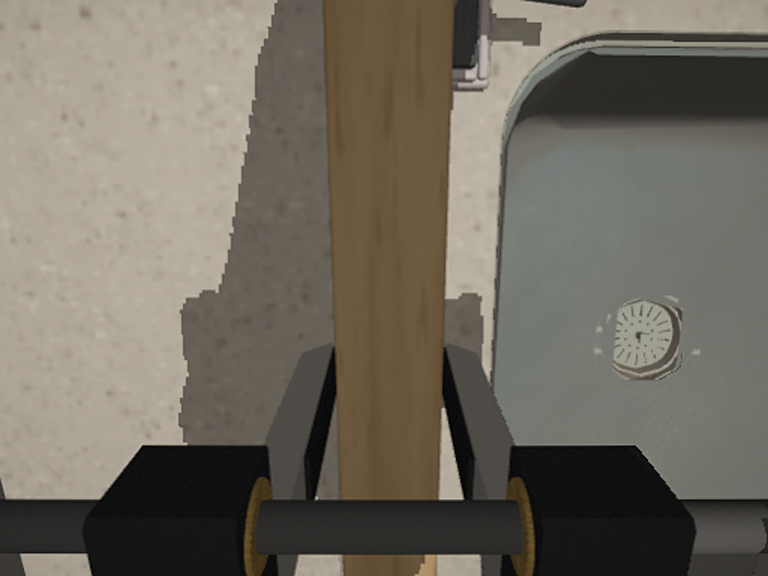

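The held slat fills columns 325–455 and hides the pile below. I'll fit it from depth, using the same camera as for the holder.

Run:
```python
from h import *
import pickle
c=pickle.load(open("w3.pkl","rb"))
slat(c,-.12,.02,.09,.16,.4,.62)
plan([0.585,-0.0512,0.11],180.5,5.5)
c=pickle.load(open("w1.pkl","rb"))
P=cloud(c)
# holder rails: points at z 5..10mm & lips, per-x extents
for x in np.arange(.48,.74,.02):
    b=P[(abs(P[...,0]-x)<.004)&(abs(P[...,1]+.05)<.045)&(P[...,2]>.005)]; t=b[b[:,2]>.0155]
    print(x.round(2),np.percentile(b[:,1],[1,99]).round(4),np.percentile(t[:,1],[1,99]).round(4),np.percentile(t[:,1],[1,99]).mean().round(4))
```

```text
xrange [0.463  0.6195] ctr 0.5413 -0.0519 yaw 0.6 w 0.0384 res 0.0001 z 0.1207 23358
row [-0.12  0.16 -0.15] [ 0.   -0.18 -0.1 ]
0.48 [-0.0822 -0.0229] [-0.0711 -0.0326] -0.0519
0.5 [-0.0817 -0.0228] [-0.0708 -0.0315] -0.0512
0.52 [-0.0814 -0.0219] [-0.0702 -0.0318] -0.051
0.54 [-0.0945 -0.0236] [-0.0945 -0.0348] -0.0647
0.56 [-0.0778 -0.0241] [-0.0716 -0.035 ] -0.0533
0.58 [-0.0814 -0.021 ] [-0.0705 -0.0313] -0.0509
0.6 [-0.081  -0.0214] [-0.0706 -0.0314] -0.051
0.62 [-0.0806 -0.0216] [-0.0702 -0.0319] -0.051
0.64 [-0.0813 -0.0205] [-0.0697 -0.031 ] -0.0503
0.66 [-0.0811 -0.0208] [-0.0702 -0.0313] -0.0508
0.68 [-0.0808 -0.0224] [-0.0699 -0.0319] -0.0509
0.7 [-0.0805 -0.02  ] [-0.0694 -0.0307] -0.0501
0.72 [-0.0785 -0.021 ] [-0.0725 -0.029 ] -0.0508
```

```bash
python3 -m creep '-0.1 0.04 4 0 -0.2 0.2 255;-0.3 0.04 6.2 0 -0.2 0.2 255;-0.3 0.04 6.2 0 -0.2 0.2 255;-0.3 0.04 6.2 0 -0.2 0.2 255;-0.3 0.04 6.2 0 -0.2 0.2 255'
python3 - <<'E'
from h import *
s=state();print(s["eef_pos"],np.degrees(s["tcp_rot"]))
c=cam("wrist")
slat(c,-.12,.02,.03,.16,.4,.62)
plan([0.587,-0.0512,0.035],180.4,5.5)
plan([0.595,-0.0512,0.035],180.4,5.5)
plan([0.6015,-0.0512,0.035],180.4,5.5)
E
```

```text
t: 7.47
eef_pos: [0.5819, -0.0524, 0.0487]
tcp_rot: [-3.141, -0.093, -3.138]
contact_force: [-0.3, -0.5, -2.5]
width: 0.415
grasp_force: 45.0
[ 0.58188191 -0.05237254  0.04868877] [-179.98073124   -5.33455699 -179.80142353]
xrange [0.4612 0.6195] ctr 0.5404 -0.0519 yaw 0.33 w 0.0384 res 0.0001 z 0.0606 23671
row [-0.61  0.09  1.35] [ 0.01  0.21 -0.18]
row [-1.41  0.09  1.27] [ 0.01  0.21 -0.18]
row [-2.06  0.08  1.21] [ 0.01  0.21 -0.18]
```

```bash
python3 -m creep '-0.5 0.06 0.8 0 0.2 0 255;-0.55 0.06 1.3 0 0.2 0 255;-0.6 0.06 1.35 0 0.2 0 255;-0.6 0.06 1.35 0 0.2 0 255;-1.0 0.06 1.3 0 0.2 0 255;-1.4 0.06 1.27 0 0.2 0 255;-1.4 0.06 1.27 0 0.2 0 255;-1.4 0.06 1.27 0 0.2 0 255'
python3 - <<'E'
from h import *
import pickle
plan([0.6015,-0.0512,0.035],180.4,5.5)
c=cam("wrist");pickle.dump(c,open("w4.pkl","wb"));slat(c,-.12,.02,.03,.16,.4,.62)
E
```

```text
t: 8.18
eef_pos: [0.5943, -0.0507, 0.0336]
tcp_rot: [3.142, -0.097, -3.137]
contact_force: [-0.5, -0.9, -2.5]
width: 0.421
grasp_force: 45.0
row [-0.71 -0.05 -0.21] [ 0.02 -0.08 -0.13]
xrange [0.4736 0.6195] ctr 0.5466 -0.0503 yaw 0.44 w 0.0386 res 0.0001 z 0.0466 23686
```

```bash
python3 -m creep '-0.2 0 0 0 0 0 255;-0.2 0 0 0 0 0 255;-0.2 0 0 0 0 0 255;-0.2 0 0 0 0 0 255'; python3 -m creep '-0.2 0 0 0 0 0 255;-0.2 0 0 0 0 0 255;-0.2 0 0 0 0 0 255';python3 -m creep '-0.2 0 0 0 0 0 255;-0.2 0 0 0 0 0 255;-0.2 0 0 0 0 0 255'
python3 - <<'E'
from h import *
plan([0.6015,-0.0512,0.035],180.4,5.5)
E
```

```text
t: 8.57
eef_pos: [0.5959, -0.0507, 0.0333]
tcp_rot: [3.141, -0.098, -3.137]
contact_force: [0.8, 0.6, -3.3]
width: 0.424
grasp_force: 45.0
t: 8.82
eef_pos: [0.5979, -0.0507, 0.0331]
tcp_rot: [3.141, -0.098, -3.137]
contact_force: [-1.3, -0.5, -3.0]
width: 0.422
grasp_force: 45.0
t: 9.07
eef_pos: [0.5993, -0.0507, 0.0327]
tcp_rot: [3.141, -0.099, -3.137]
contact_force: [-5.7, 0.4, -1.6]
width: 0.416
grasp_force: 45.0
row [-0.2  -0.05 -0.25] [ 0.03 -0.18 -0.14]
```

```bash
python3 -m creep '-0.1 0 -0.15 0 0 0 255;-0.2 0 -0.2 0 0 0 255;-0.25 0 -0.2 0 0 0 255;-0.25 0 -0.2 0 0 0 255;-0.25 0 -0.2 0 0 0 255'
python3 - <<'E'
from h import *
import pickle
s=state();print(s["eef_pos"],np.degrees(s["tcp_rot"]))
plan([0.6020,-0.0509,0.0305],180.4,4)
plan([0.6022,-0.0509,0.0255],180.4,2)
plan([0.6022,-0.0509,0.0212],180.4,0)
c=cam("wrist");pickle.dump(c,open("w4.pkl","wb"));slat(c,-.12,.02,.03,.16,.4,.62)
E
```

```text
t: 9.48
eef_pos: [0.6017, -0.0506, 0.0343]
tcp_rot: [3.141, -0.1, -3.137]
contact_force: [-6.5, 0.3, -2.7]
width: 0.416
grasp_force: 45.0
[ 0.60167883 -0.05064662  0.03432523] [ 179.98264187   -5.71474234 -179.74000321]
row [-0.07 -0.03  0.38] [ 0.03 -1.71 -0.14]
row [-0.14 -0.03  0.87] [ 0.03 -3.71 -0.14]
row [-0.18 -0.03  1.3 ] [ 0.02 -5.71 -0.14]
xrange [0.4813 0.6196] ctr 0.5505 -0.0502 yaw 0.38 w 0.0385 res 0.0001 z 0.0481 22946
```

```bash
python3 -m creep '-0.07 -0.02 0.3 0 -1.7 0 255;-0.1 -0.04 0.65 0 -2.9 0 255;-0.14 -0.05 0.87 0 -3.7 0 255;-0.16 -0.05 1.1 0 -4.7 0 255;-0.18 -0.05 1.3 0 -5.7 0 255;-0.18 -0.05 1.3 0 -5.7 0 255;-0.18 -0.05 1.3 0 -5.7 0 255'
python3 - <<'E'
from h import *
plan([0.6022,-0.0509,0.0212],180.4,0)
E
```

```text
t: 10.12
eef_pos: [0.602, -0.0509, 0.0213]
tcp_rot: [3.141, -0.0, -3.137]
contact_force: [-6.8, 0.4, -1.1]
width: 0.416
grasp_force: 45.0
row [-0.02 -0.    0.01] [ 0.04 -0.01 -0.12]
```

```bash
python3 -m creep '0 0 0.03 0 0 0 255;0 0 0.03 0 0 0 100;0 0 0.03 0 0 0 100;0 0 0.03 0 0 0 100;0 0 0.03 0 0 0 100;0 0 0.03 0 0 0 100;0 0 0.03 0 0 0 100'
python3 -m creep '0 0 -2 0 0 0 60;0 0 -6 0 0 0 60;0 0 -10 0 0 0 60;0 0 -14 0 0 0 60;0 0 -17 0 0 0 60;0 0 -17 0 0 0 60;0 0 -17 0 0 0 60'
python3 - <<'E'
from h import *
import pickle
c=cam("wrist");pickle.dump(c,open("w5.pkl","wb"));save(c,"pics/w5.png",k=1.5)
slat(c,-.09,-.01,.023,.032);slat(c,-.09,-.01,.012,.022)
slat(c,-.40,-.30,.006,.014)
plan([0.6065,-0.346,0.06],180.26)
E
```

```text
t: 10.7
eef_pos: [0.6033, -0.0512, 0.0213]
tcp_rot: [3.142, 0.002, -3.137]
contact_force: [0.3, -0.4, 1.0]
width: 0.606
grasp_force: 0.0
t: 11.28
eef_pos: [0.6036, -0.0511, 0.193]
tcp_rot: [3.141, 0.005, -3.137]
contact_force: [0.1, 0.5, -1.1]
width: 0.764
grasp_force: 0.0
xrange [0.4739 0.723 ] ctr 0.5984 -0.0498 yaw 0.24 w 0.0382 res 0.0002 z 0.0277 9182Traceback (most recent call last):
  File "<stdin>", line 4, in <module>
  File "h.py", line 48, in slat
    f=np.polyfit(xs,(np.array(lo)+hi)/2,1); xm=(np.percentile(Q[:,0],.2)+np.percentile(Q[:,0],99.8))/2
    raise TypeError("expected non-empty vector for x")
TypeError: expected non-empty vector for x
```

View pics/w5.png

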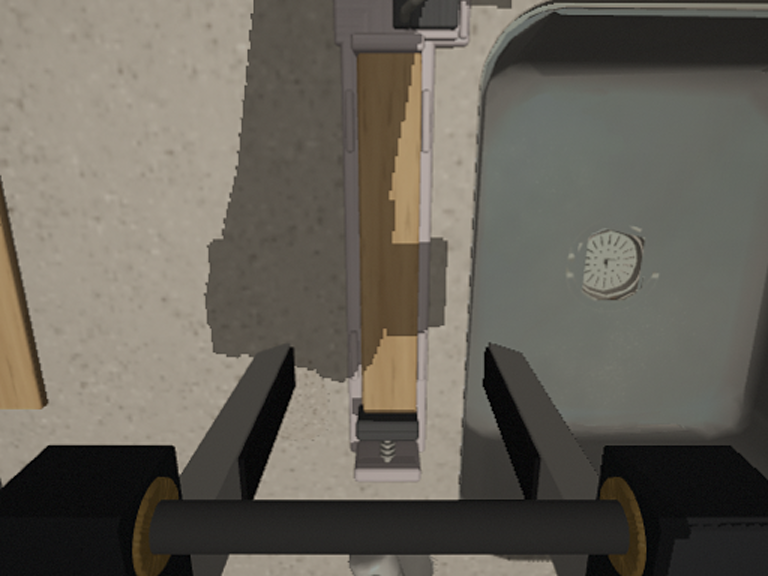

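Slat 1 now lies flat at level 2, from (358,50) to (418,412), behind the stop and under the pad lip. Next is the second slat.

```bash
python3 - <<'E'
from h import *
plan([0.6075,-0.3455,0.06],180.26)
E
python3 -m creep '-0.4 -29.4 0 0 0 0 60;-0.4 -29.4 3 0 0 0 60;-0.4 -29.4 6 0 0 0 60;-0.4 -29.4 10 0 0 0 60;-0.4 -29.4 13 0 0 0 60;-0.4 -29.4 13 0 0 0 60;-0.4 -29.4 13 0 0 0 60;-0.4 -29.4 13 0 0 0 60'
python3 -m creep '0 0 0 0 0 0 60;0 0 0 0 0 0 60'
python3 - <<'E'
from h import *
plan([0.6075,-0.3455,0.06],180.26)
c=cam("wrist");slat(c,-.40,-.30,.006,.014)
plan([0.6075,-0.3455,0.003],180.26)
E
```

```text
row [ -0.29 -29.46  13.13] [0.03 0.14 0.02]
t: 12.0
eef_pos: [0.607, -0.3466, 0.0579]
tcp_rot: [3.14, -0.001, -3.138]
contact_force: [0.6, 0.0, 1.0]
width: 0.762
grasp_force: 0.0
t: 12.17
eef_pos: [0.6059, -0.3467, 0.0579]
tcp_rot: [3.14, -0.003, -3.14]
contact_force: [-0.3, 0.5, 0.5]
width: 0.763
grasp_force: 0.0
row [-0.16  0.12 -0.21] [ 0.07 -0.18 -0.19]
xrange [0.4828 0.7052] ctr 0.594 -0.3466 yaw 0.16 w 0.0385 res 0.0002 z 0.0097 17828
row [-0.02 -0.04  5.63] [ 0.07 -0.05 -0.06]
```

```bash
python3 -m creep '0 -0.05 4 0 0 0 80;0 -0.05 5.3 0 0 0 80;0 -0.05 5.6 0 0 0 80;0 -0.05 5.6 0 0 0 80;0 -0.05 5.6 0 0 0 255;0 -0.05 5.6 0 0 0 255;0 -0.05 5.6 0 0 0 255;0 -0.05 5.6 0 0 0 255' 45
python3 -m creep '0 0 0 0 0 0 255;0 0 0 0 0 0 255;0 0 0 0 0 0 255;0 0 0 0 0 0 255;0 0 0 0 0 0 255'
```

```text
t: 12.88
eef_pos: [0.609, -0.3458, 0.0063]
tcp_rot: [-3.141, 0.003, -3.137]
contact_force: [-0.8, -2.3, 1.2]
width: 0.44
grasp_force: 0.8
t: 13.3
eef_pos: [0.609, -0.3459, 0.0062]
tcp_rot: [-3.141, 0.003, -3.137]
contact_force: [0.4, 1.2, 8.2]
width: 0.412
grasp_force: 45.0
```

The grip is 3 mm too shallow, so I'll regrasp lower.

```bash
python3 -m creep '0 0 0 0 0 0 110;0 0 0 0 0 0 110;0 0 0 0 0 0 110;0 0 0 0 0 0 110;0 0 0.33 0 0 0 110;0 0 0.33 0 0 0 110;0 0 0.33 0 0 0 255;0 0 0.33 0 0 0 255'
python3 -m creep '0 0 0 0 0 0 255;0 0 0 0 0 0 255;0 0 0 0 0 0 255;0 0 0 0 0 0 255;0 0 0 0 0 0 255'
python3 -m creep '0 0 -3 0 0 0 255;0 0 -7 0 0 0 255;0 0 -11 0 0 0 255;0 0 -11 0 0 0 255;0 0 -11 0 0 0 255'
python3 - <<'E'
from h import *
plan([0.585,-0.0512,0.11],180.4,5.5)
c=cam("wrist");slat(c,-.40,-.30,.1,.14,.4,.62)
E
```

```text
t: 13.97
eef_pos: [0.6085, -0.3456, 0.0018]
tcp_rot: [3.141, 0.002, -3.137]
contact_force: [-0.2, -0.1, -0.1]
width: 0.462
grasp_force: 0.0
t: 14.38
eef_pos: [0.6085, -0.3456, 0.0019]
tcp_rot: [3.141, 0.002, -3.137]
contact_force: [-0.2, -0.8, -1.1]
width: 0.417
grasp_force: 45.0
t: 14.8
eef_pos: [0.6094, -0.3462, 0.1143]
tcp_rot: [-3.14, 0.005, -3.137]
contact_force: [-0.1, -0.1, -3.2]
width: 0.414
grasp_force: 45.0
row [ 2.3  29.51  0.38] [-0.07  5.81 -0.13]
xrange [0.4878 0.6197] ctr 0.5537 -0.3457 yaw 0.23 w 0.0386 res 0.0001 z 0.1218 20998
```

```bash
python3 -m creep '2.3 29.5 0.3 0 5.6 0 255;2.3 29.5 0.3 0 5.6 0 255;2.3 29.5 0.3 0 5.6 0 255;2.3 29.5 0.3 0 5.6 0 255;2.3 29.5 0.3 0 5.6 0 255;2.3 29.5 0.3 0 5.6 0 255;2.3 29.5 0.3 0 5.6 0 255;2.3 29.5 0.3 0 5.6 0 255'
python3 -m creep '0 0 0 0 0 0 255;0 0 0 0 0 0 255;0 0 0 0 0 0 255'
python3 - <<'E'
from h import *
s=state();print(s["eef_pos"],np.degrees(s["tcp_rot"]))
c=cam("wrist");slat(c,-.12,.02,.03,.16,.4,.62)
plan([0.587,-0.0505,0.058],180.3,5.5)
plan([0.587,-0.0505,0.044],180.3,5.5)
plan([0.596,-0.0505,0.044],180.3,5.5)
E
```

```text
t: 15.52
eef_pos: [0.5828, -0.0417, 0.1069]
tcp_rot: [3.138, -0.099, -3.128]
contact_force: [0.0, 1.0, -2.9]
width: 0.418
grasp_force: 45.0
t: 15.77
eef_pos: [0.5835, -0.052, 0.1082]
tcp_rot: [-3.141, -0.097, -3.138]
contact_force: [-0.1, -0.8, -2.1]
width: 0.421
grasp_force: 45.0
[ 0.58351441 -0.05195476  0.10821199] [-179.96798865   -5.56981856 -179.80601681]
xrange [0.4634 0.6195] ctr 0.5414 -0.0513 yaw 0.19 w 0.0385 res 0.0001 z 0.1217 23626
row [-0.83  0.17  4.98] [-0.02 -0.05 -0.13]
row [-0.96  0.17  6.38] [-0.02 -0.05 -0.13]
row [-1.86  0.17  6.29] [-0.02 -0.05 -0.13]
```

```bash
python3 -m creep '-0.6 0.08 4 0 0 0 255;-0.65 0.08 5.5 0 0 0 255;-0.65 0.08 6.3 0 0 0 255;-0.65 0.08 6.3 0 0 0 255;-0.65 0.08 6.3 0 0 0 255;-0.65 0.08 6.3 0 0 0 255'
python3 - <<'E'
from h import *
s=state();print(s["eef_pos"],np.degrees(s["tcp_rot"]))
plan([0.597,-0.0505,0.0435],180.3,5.5)
c=cam("wrist");slat(c,-.12,.02,.03,.16,.4,.62)
E
```

```text
t: 16.32
eef_pos: [0.5851, -0.0506, 0.0468]
tcp_rot: [-3.142, -0.094, -3.138]
contact_force: [0.2, -0.4, -2.5]
width: 0.422
grasp_force: 45.0
[ 0.58509282 -0.05055178  0.04677639] [-179.99785605   -5.41282134 -179.77048053]
row [-1.22  0.    0.21] [ 0.    0.09 -0.07]
xrange [0.4649 0.6195] ctr 0.5422 -0.05 yaw 0.22 w 0.0386 res 0.0001 z 0.0603 23770
```

```bash
python3 -m creep '0 0 0.3 0 0.1 0 255;0 0 0.3 0 0.1 0 255;-0.4 0 0.26 0 0.1 0 255;-0.8 0 0.23 0 0.1 0 255;-1.2 0 0.2 0 0.1 0 255;-1.2 0 0.2 0 0.1 0 255;-1.2 0 0.2 0 0.1 0 255'
python3 -m creep '-0.15 0 0 0 0 0 255;-0.2 0 -0.02 0 0 0 255;-0.2 0 -0.02 0 0 0 255;-0.2 0 -0.02 0 0 0 255'
python3 - <<'E'
from h import *
plan([0.603,-0.0505,0.0435],180.3,5.5)
E
```

```text
t: 16.95
eef_pos: [0.5963, -0.0499, 0.0424]
tcp_rot: [3.142, -0.098, -3.137]
contact_force: [-0.5, 0.5, -3.2]
width: 0.42
grasp_force: 45.0
t: 17.28
eef_pos: [0.5981, -0.0499, 0.0425]
tcp_rot: [3.141, -0.098, -3.137]
contact_force: [-0.6, -0.8, -1.9]
width: 0.421
grasp_force: 45.0
row [-0.48 -0.06 -0.15] [ 0.01 -0.1  -0.03]
```

```bash
python3 -m creep '-0.1 0 -0.06 0 0 0 255;-0.2 0 -0.08 0 0 0 255;-0.2 0 -0.08 0 0 0 255;-0.2 0 -0.08 0 0 0 255'
python3 -m creep '-0.1 0 -0.02 0 0 0 255;-0.2 0 -0.03 0 0 0 255;-0.2 0 -0.03 0 0 0 255;-0.2 0 -0.03 0 0 0 255'
python3 - <<'E'
from h import *
plan([0.604,-0.0505,0.0435],180.3,5.5)
c=cam("wrist");slat(c,-.12,.02,.03,.16,.4,.62)
E
```

```text
t: 17.62
eef_pos: [0.5998, -0.0499, 0.0429]
tcp_rot: [3.141, -0.099, -3.137]
contact_force: [-3.3, 0.4, -2.4]
width: 0.42
grasp_force: 45.0
t: 17.95
eef_pos: [0.6016, -0.0499, 0.043]
tcp_rot: [3.141, -0.099, -3.137]
contact_force: [-5.5, 0.1, -1.5]
width: 0.418
grasp_force: 45.0
row [-0.23 -0.06 -0.08] [ 0.02 -0.18 -0.04]
xrange [0.4814 0.6196] ctr 0.5505 -0.0494 yaw 0.24 w 0.0386 res 0.0001 z 0.0572 22415
```

```bash
python3 -m creep '-0.1 -0.03 -0.02 0 0 0 255;-0.15 -0.06 -0.03 0 0 0 255;-0.15 -0.06 -0.03 0 0 0 255'
python3 - <<'E'
from h import *
plan([0.6033,-0.0505,0.0390],180.3,4)
plan([0.6035,-0.0505,0.0343],180.3,2)
plan([0.6035,-0.0505,0.0300],180.3,0)
E
```

```text
t: 18.25
eef_pos: [0.6031, -0.0502, 0.0431]
tcp_rot: [3.141, -0.099, -3.137]
contact_force: [-5.7, 0.8, -1.9]
width: 0.417
grasp_force: 45.0
row [-0.06 -0.03  0.4 ] [ 0.03 -1.69 -0.02]
row [-0.12 -0.03  0.87] [ 0.03 -3.69 -0.02]
row [-0.17 -0.03  1.3 ] [ 0.03 -5.69 -0.02]
```

```bash
python3 -m creep '-0.06 -0.03 0.35 0 -1.7 0 255;-0.1 -0.03 0.65 0 -2.9 0 255;-0.12 -0.03 0.87 0 -3.7 0 255;-0.15 -0.03 1.1 0 -4.7 0 255;-0.17 -0.03 1.3 0 -5.7 0 255;-0.17 -0.03 1.3 0 -5.7 0 255;-0.17 -0.03 1.3 0 -5.7 0 255'
python3 - <<'E'
from h import *
plan([0.6035,-0.0505,0.0300],180.3,0)
E
```

```text
t: 18.83
eef_pos: [0.6033, -0.0504, 0.03]
tcp_rot: [3.141, 0.0, -3.137]
contact_force: [-6.1, 1.2, -2.5]
width: 0.421
grasp_force: 45.0
row [-0.02 -0.01  0.  ] [ 0.04  0.02 -0.02]
```

```bash
python3 -m creep '0 0 0.06 0 0 0 255;0 0 0.06 0 0 0 110;0 0 0.06 0 0 0 110;0 0 0.06 0 0 0 110;0 0 0.06 0 0 0 110;0 0 0.06 0 0 0 110;0 0 0.06 0 0 0 110'
python3 -m creep '0.4 0 0.5 0 0 0 110;0.4 0 1 0 0 0 110;0.4 0 1.55 0 0 0 110;0.4 0 1.6 0 0 0 110;0.4 0 1.6 0 0 0 255;0.4 0 1.6 0 0 0 255;0.4 0 1.6 0 0 0 255;0.4 0 1.6 0 0 0 255' 10
python3 -m creep '0 0 0 0 0 0 255;0 0 0 0 0 0 255;0 0 0 0 0 0 255;0 0 0 0 0 0 255;0 0 0 0 0 0 110;0 0 0 0 0 0 110;0 0 0 0 0 0 110;0 0 0 0 0 0 110'
```

```text
t: 19.42
eef_pos: [0.6043, -0.0507, 0.0296]
tcp_rot: [3.142, 0.002, -3.137]
contact_force: [0.7, -0.4, 0.1]
width: 0.567
grasp_force: 0.0
t: 20.08
eef_pos: [0.6003, -0.0509, 0.0136]
tcp_rot: [-3.141, 0.002, -3.137]
contact_force: [2.0, -1.2, -4.6]
width: 0.424
grasp_force: 10.0
t: 20.75
eef_pos: [0.6002, -0.0506, 0.0137]
tcp_rot: [3.141, 0.002, -3.137]
contact_force: [0.4, -0.0, 0.3]
width: 0.564
grasp_force: 0.0
```

```bash
python3 -m creep '0 0 -3 0 0 0 80;0 0 -7 0 0 0 80;5 2 -11 0 0 0 80;8 4 -15 0 0 0 80;10 5 -19 0 0 0 80;10 5 -20 0 0 0 80;10 5 -20 0 0 0 80;10 5 -20 0 0 0 80'
python3 -m creep '0 0 0 0 0 0 80;0 0 0 0 0 0 80'
python3 - <<'E'
from h import *
import pickle
c=cam("wrist");pickle.dump(c,open("w6.pkl","wb"));save(c,"pics/w6.png",k=1.5)
try: slat(c,-.09,-.01,.033,.042)
except Exception as e: print(e)
P=cloud(c)
for x in (.485,.51,.55,.6,.64):
  for a,b in ((.0335,.045),(.023,.0315),(.0145,.0215)):
    m=(abs(P[...,0]-x)<.006)&(abs(P[...,1]+.05)<.04)&(P[...,2]>a)&(P[...,2]<b); q=P[m]
    if len(q)>5: print(x,a,np.percentile(q[:,1],[2,98]).round(4),len(q))
m=(P[...,2]>.06)&(P[...,2]<.1)&(abs(P[...,0]-.43)<.05)&(abs(P[...,1])<.05)
print('knob',P[m].mean(0) if m.any() else None,m.sum())
s=state();print(s["eef_pos"])
E
```

```text
t: 21.42
eef_pos: [0.5, -0.0002, 0.216]
tcp_rot: [3.139, 0.006, -3.135]
contact_force: [0.2, 0.4, -0.1]
width: 0.685
grasp_force: 0.0
t: 21.58
eef_pos: [0.4995, -0.0015, 0.2124]
tcp_rot: [-3.141, 0.0, -3.137]
contact_force: [-0.2, -0.1, 0.6]
width: 0.685
grasp_force: 0.0
xrange [0.4728 0.7022] ctr 0.5875 -0.0488 yaw 0.28 w 0.0386 res 0.0011 z 0.0376 6464
0.485 0.0335 [-0.0689 -0.0303] 430
0.51 0.0335 [-0.0689 -0.0307] 405
0.51 0.0145 [-0.0777 -0.0257] 20
0.55 0.0335 [-0.0687 -0.0304] 375
0.55 0.023 [-0.0302 -0.0298] 12
0.6 0.0335 [-0.0634 -0.0302] 280
0.6 0.023 [-0.0299 -0.0295] 11
0.64 0.0335 [-0.0684 -0.0299] 298
0.64 0.023 [-0.0295 -0.0293] 9
knob [0.42900921 0.00762708 0.08342917] 268
[ 0.49949297 -0.00167028  0.21222447]
```

View pics/w6.png

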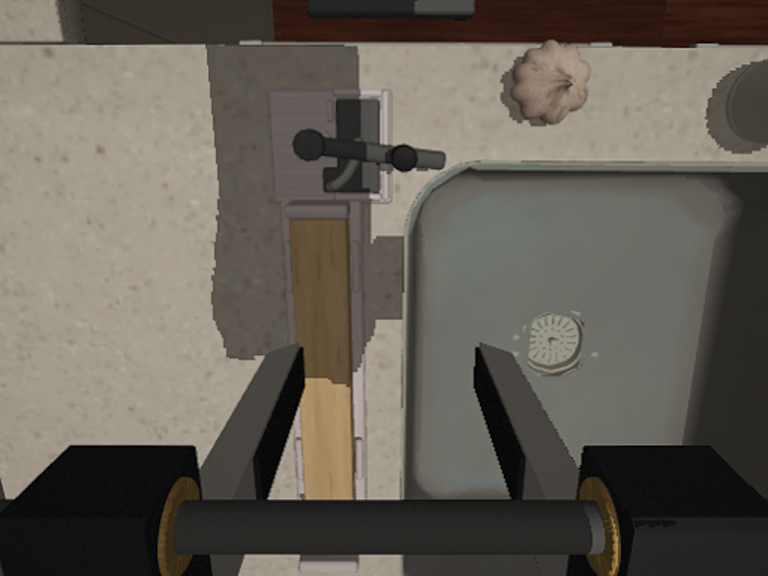

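The pile is flush: the top slat is at z 0.0376 with its sides in line. The knob top is at (404,157), the post at (309,145) and the garlic at (550,85) in the 1.5× picture.

Run:
```python
from h import *
import pickle
c=pickle.load(open("w6.pkl","rb"))
for u,v in [(404,157),(309,145),(436,159),(550,85)]:
    d=depth(c,u/1.5,v/1.5); print(d.round(4), atz(c,u/1.5,v/1.5,d[2]).round(4))
P=cloud(c)
m=(P[...,2]>.075)&(P[...,2]<.1)&(abs(P[...,0]-.43)<.05)&(abs(P[...,1])<.05)
q=P[m];print(q.min(0).round(4),q.max(0).round(4),np.median(q,0).round(4))
plan([0.430,0.0048,0.15],86)
```

```text
[0.429  0.0079 0.0834] [0.429  0.0079 0.0834]
[ 0.423  -0.0506  0.0591] [ 0.423  -0.0506  0.0591]
[0.4315 0.0293 0.0515] [0.4315 0.0293 0.0515]
[0.3859 0.1013 0.0416] [0.3859 0.1013 0.0416]
[0.4217 0.0006 0.0779] [0.4371 0.0155 0.0859] [0.4293 0.0076 0.084 ]
row [6.95 0.68 6.22] [-3.000e-02  3.000e-02  9.424e+01]
```

```bash
python3 -m creep '6.95 1 0 0 0 7 120;6.95 1 0 0 0 14 120;6.95 1 0 0 0 21 120;6.95 1 0 0 0 28 120;6.95 1 0 0 0 35 120;6.95 1 0 0 0 42 120;6.95 1 0 0 0 49 120;6.95 1 0 0 0 56 120' 10
python3 -m creep '0 0 0 0 0 7 120;0 0 0 0 0 14 120;0 0 0 0 0 21 120;0 0 0 0 0 28 120;0 0 0 0 0 35 120;0 0 0 0 0 40 120;0 0 0 0 0 40 120;0 0 0 0 0 40 120'
python3 - <<'E'
from h import *
s=state();print(s["joint_positions"].round(2),np.degrees(s["tcp_rot"]))
plan([0.4295,0.008,0.062],84.4)
c=cam("wrist");import pickle;pickle.dump(c,open("w7.pkl","wb"));save(c,"pics/w7.png",k=1.5)
P=cloud(c)
m=(P[...,2]>.076)&(P[...,2]<.1)&(abs(P[...,0]-.43)<.025)&(abs(P[...,1]-.005)<.03)
q=P[m];print(m.sum()); print(q.min(0).round(4),q.max(0).round(4),np.median(q,0).round(4)) if m.any() else 0
E
```

```text
t: 22.3
eef_pos: [0.43, 0.0079, 0.2124]
tcp_rot: [-3.141, 0.001, 2.162]
contact_force: [-0.1, 0.2, 0.0]
width: 0.527
grasp_force: 0.0
t: 22.97
eef_pos: [0.43, 0.008, 0.2126]
tcp_rot: [3.141, 0.001, 1.473]
contact_force: [0.6, 0.3, -0.2]
width: 0.53
grasp_force: 0.0
[-0.76  0.05  0.7   2.08 -0.04  1.02 -0.14] [1.79971905e+02 5.49539789e-02 8.43984479e+01]
row [ 1.000e-02 -5.000e-02  1.506e+01] [ 0.03  0.05 -0.  ]
238
[0.4225 0.0007 0.076 ] [0.4378 0.0161 0.0855] [0.4301 0.0089 0.0838]
```

View pics/w7.png

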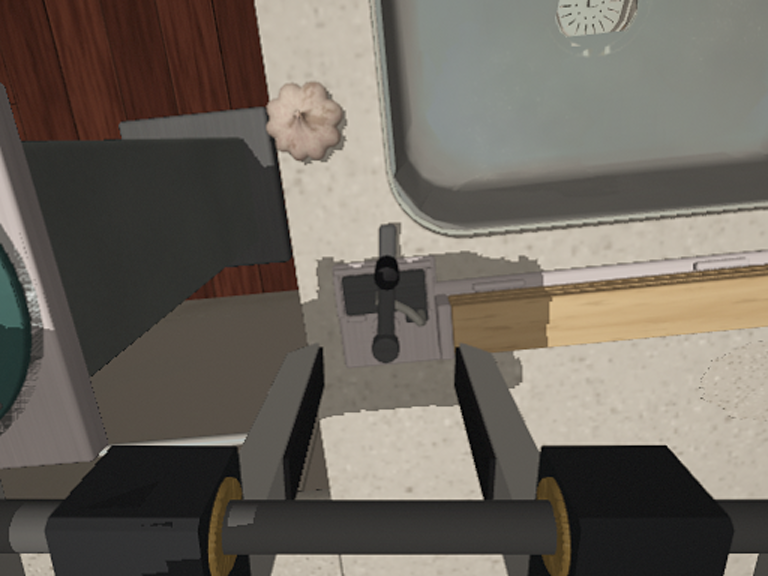

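The fingers straddle the knob at (387,272) centrally, and the pile shows three flush layers at about (600,280). I'll descend and cage the knob.

```bash
python3 -m creep '0 0 4 0 0 0 130;0 0 8 0 0 0 130;0 0 11 0 0 0 130;0 0 13.5 0 0 0 130;0 0 15 0 0 0 195;0 0 15 0 0 0 195;0 0 15 0 0 0 195;0 0 15 0 0 0 195' 5
python3 -m creep '0 0 0 0 0 0 200;0 0 0 0 0 0 200;0 0 0 0 0 0 200;0 0 0 0 0 0 200'
python3 - <<'E'
from h import *
s=state();print(s["eef_pos"],np.degrees(s["tcp_rot"]))
p=np.array([.4236,-.0518])
for a in (77.4,70.4,63.4,56.4,49.4,42.4,35.4):
    r=np.radians(a); plan([p[0]+.06*np.cos(r),p[1]+.06*np.sin(r),.062],a,s=s)
E
```

```text
t: 23.68
eef_pos: [0.4309, 0.0083, 0.0641]
tcp_rot: [3.139, -0.0, 1.472]
contact_force: [0.7, -0.1, 0.9]
width: 0.252
grasp_force: 0.0
t: 24.02
eef_pos: [0.4307, 0.0086, 0.0638]
tcp_rot: [3.139, -0.001, 1.471]
contact_force: [-0.7, 0.5, -0.7]
width: 0.217
grasp_force: 0.0
[0.4306584  0.00864    0.06379856] [ 1.79850959e+02 -5.13767156e-02  8.42890396e+01]
row [-0.13  0.62  0.18] [ 0.15 -0.06  6.89]
row [-0.26  1.34  0.18] [ 0.14 -0.07 13.89]
row [-0.48  2.04  0.18] [ 0.14 -0.08 20.89]
row [-0.78  2.71  0.19] [ 0.13 -0.09 27.89]
row [-1.16  3.33  0.19] [ 0.13 -0.1  34.89]
row [-1.62  3.9   0.19] [ 0.12 -0.1  41.89]
row [-2.14  4.42  0.19] [ 0.12 -0.11 48.89]
```

```bash
python3 -m creep '-0.05 0.3 0.05 0 0 3.5 200;-0.13 0.62 0.05 0 0 7 200;-0.18 0.98 0.05 0 0 10.5 200;-0.26 1.34 0.05 0 0 14 200;-0.36 1.69 0.05 0 0 17.5 200;-0.48 2.04 0.05 0 0 21 200;-0.62 2.38 0.05 0 0 24.5 200;-0.78 2.71 0.05 0 0 28 200'
python3 - <<'E'
from h import *
s=state();print(s["eef_pos"],np.degrees(s["tcp_rot"]),s["contact_force"])
p=np.array([.4236,-.0518])
for a in (53,49.5,46,42.5,39,35.5,32,28.5):
    r=np.radians(a); plan([p[0]+.06*np.cos(r),p[1]+.06*np.sin(r),.063],a,s=s)
E
```

```text
t: 24.68
eef_pos: [0.4561, -0.0016, 0.0629]
tcp_rot: [3.142, -0.001, 0.98]
contact_force: [-1.4, 0.8, 1.0]
width: 0.215
grasp_force: 0.8
[ 0.45613589 -0.00163267  0.06291746] [ 1.79994933e+02 -6.44109461e-02  5.61286268e+01] [-1.37871793  0.81438527  0.98768159]
row [ 0.01  0.42 -0.01] [ 0.   -0.06  3.13]
row [-0.02  0.79 -0.01] [ 0.   -0.06  6.63]
row [-0.07  1.15 -0.01] [-0.   -0.06 10.13]
row [-0.15  1.51 -0.01] [-0.   -0.06 13.63]
row [-0.24  1.86 -0.01] [-0.   -0.06 17.13]
row [-0.36  2.21 -0.01] [-1.000e-02 -6.000e-02  2.063e+01]
row [-0.5   2.55 -0.01] [-1.000e-02 -6.000e-02  2.413e+01]
row [-0.66  2.88 -0.01] [-1.000e-02 -6.000e-02  2.763e+01]
```

```bash
python3 -m creep '0 0.42 0 0 0 3.1 200;-0.02 0.79 0 0 0 6.6 200;-0.07 1.15 0 0 0 10.1 200;-0.15 1.51 0 0 0 13.6 200;-0.24 1.86 0 0 0 17.1 200;-0.36 2.21 0 0 0 20.6 200;-0.5 2.55 0 0 0 24.1 200;-0.66 2.88 0 0 0 27.6 200'
python3 - <<'E'
from h import *
s=state();print(s["eef_pos"],np.degrees(s["tcp_rot"]),s["contact_force"])
p=np.array([.4236,-.0518])
for a in (25,21.5,18,14.5,11,7.5,4,1):
    r=np.radians(a); plan([p[0]+.06*np.cos(r),p[1]+.06*np.sin(r),.063],a,s=s)
E
```

```text
t: 25.35
eef_pos: [0.4767, -0.0231, 0.063]
tcp_rot: [-3.141, -0.002, 0.498]
contact_force: [-2.2, 2.6, 1.6]
width: 0.211
grasp_force: 1.5
[ 0.47673276 -0.0231223   0.06304243] [-1.79989498e+02 -9.26614477e-02  2.85324930e+01] [-2.20526415  2.61621687  1.61587053]
row [-0.05  0.35  0.  ] [-0.01 -0.09  3.53]
row [-0.08  0.72  0.  ] [-0.02 -0.09  7.03]
row [-0.14  1.08  0.  ] [-0.02 -0.09 10.53]
row [-0.22  1.44  0.  ] [-0.02 -0.09 14.03]
row [-0.32  1.79  0.  ] [-0.02 -0.09 17.53]
row [-0.44  2.13  0.  ] [-0.03 -0.09 21.03]
row [-0.58  2.47  0.  ] [-0.03 -0.09 24.53]
row [-0.72  2.76  0.  ] [-0.03 -0.09 27.53]
```

```bash
python3 -m creep '-0.05 0.35 0 0 0 3.5 200;-0.08 0.72 0 0 0 7 200;-0.14 1.08 0 0 0 10.5 200;-0.22 1.44 0 0 0 14 200;-0.32 1.79 0 0 0 17.5 200;-0.44 2.13 0 0 0 21 200;-0.58 2.47 0 0 0 24.5 200;-0.72 2.76 0 0 0 27.5 200'
python3 -m creep '0 0 0 0 0 0 200;0 0 0 0 0 0 200'
python3 - <<'E'
from h import *
c=cam("wrist");import pickle;pickle.dump(c,open("w8.pkl","wb"))
P=cloud(c)
m=(P[...,2]>.07)&(P[...,2]<.1)&(abs(P[...,0]-.483)<.02)&(abs(P[...,1]+.05)<.012)
q=P[m];print(m.sum(),np.percentile(q,[5,50,95],axis=0).round(4) if m.any() else 0)
s=state();print(s["eef_pos"],np.degrees(s["tcp_rot"]))
save(c,"pics/w8.png",k=1.5)
E
```

```text
t: 26.02
eef_pos: [0.4839, -0.0512, 0.0631]
tcp_rot: [-3.141, -0.002, 0.018]
contact_force: [-0.2, 0.8, -1.1]
width: 0.22
grasp_force: 0.3
t: 26.18
eef_pos: [0.4839, -0.0511, 0.063]
tcp_rot: [-3.142, -0.002, 0.022]
contact_force: [-0.1, 0.0, 0.2]
width: 0.216
grasp_force: 0.0
1294 [[ 0.4781 -0.0609  0.0713]
 [ 0.4869 -0.0487  0.0809]
 [ 0.4937 -0.0391  0.0973]]
[ 0.48379055 -0.05093289  0.06296388] [-1.79989366e+02 -1.03712674e-01  1.29794769e+00]
```

View pics/w8.png

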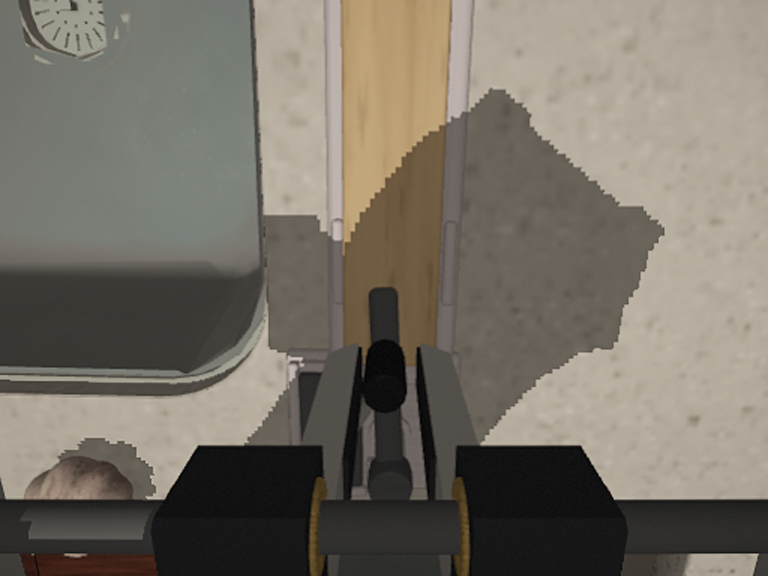

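The arm lies along the pile from the post at (388,478) to its tip at (382,290), and the knob is down at z≈0.081. I'll nudge it slightly, open and rise.

```bash
python3 -m creep '0 0.1 0 0 0 0 200;0 0.15 0 0 0 0 200;0 0.15 0 0 0 0 200;0 0 0 0 0 0 150;0 0 0 0 0 0 150;0 0 0 0 0 0 150;0 0 0 0 0 0 150'
python3 -m creep '0 0 -2 0 0 0 150;0 0 -5 0 0 0 150;0 0 -9 0 0 0 150;-4 0 -13 0 0 0 150;-6 0 -16 0 0 0 150;-6 0 -17 0 0 0 150;-6 0 -17 0 0 0 150;-6 0 -17 0 0 0 150'
python3 - <<'E'
from h import *
c=cam("wrist");save(c,"pics/w9.png",k=1.5)
P=cloud(c)
m=(P[...,2]>.07)&(P[...,2]<.1)&(abs(P[...,0]-.483)<.03)&(abs(P[...,1]+.05)<.03)
q=P[m];print(m.sum(),np.percentile(q,[5,50,95],axis=0).round(4) if m.any() else 0)
try: slat(c,-.09,-.01,.033,.042,.5,.75)
except Exception as e: print(e)
t=cam("top");save(t,"pics/top9.png",(200,100,420,290),3)
s=state();print(s["t"],s["eef_pos"],s["contact_force"])
E
```

```text
t: 26.82
eef_pos: [0.4837, -0.0512, 0.0629]
tcp_rot: [-3.142, -0.002, 0.021]
contact_force: [0.6, 0.3, 0.1]
width: 0.41
grasp_force: 0.0
t: 27.48
eef_pos: [0.4236, -0.0529, 0.2349]
tcp_rot: [-3.135, -0.006, 0.019]
contact_force: [0.5, 0.2, 0.8]
width: 0.411
grasp_force: 0.0
219 [[ 0.4769 -0.0565  0.0787]
 [ 0.4834 -0.0499  0.081 ]
 [ 0.4898 -0.0441  0.0823]]
xrange [0.5002 0.5953] ctr 0.5477 -0.0504 yaw -0.33 w 0.0384 res 0.0002 z 0.0377 3710
27.5833 [ 0.42372134 -0.05140129  0.2329486 ] [ 0.03415951  0.62499218 -0.54070668]
```

View pics/w9.png

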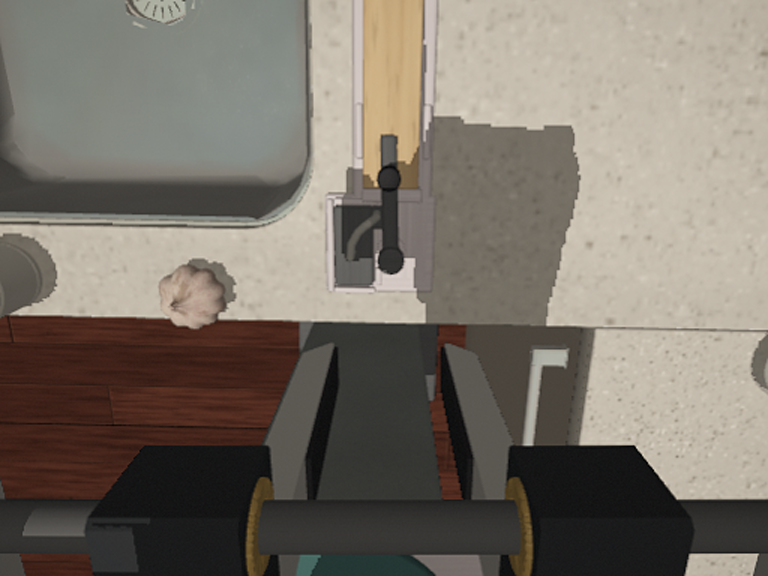

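The latch is shut over the pile's near end, with the arm from (390,258) to (388,137) and the knob top at 81 mm. The pile is level at 38 mm, the garlic at (193,295) hasn't moved, and the robot is clear.

```bash
python3 -c "
from workcell import *
print(close_job())"
```

```text
the job is handed in; nothing more can be done
None
```

The job is handed in at about 28 s: all three slats lie in one flush pile behind the near stop and under the pad lip, the latch is down in its low notch, and the tumbler, canister and garlic were not touched.

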